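# Push a cast wax stick out of its sloping tube mould

### The arm

A 7-joint arm with a two-finger parallel gripper is mounted at the origin on the work surface. World frame = base frame: x ahead of the robot, y to its left, z up, the work surface at z = 0. Lengths are in m, angles in rad, forces in N, time in s.
With the tool pointing down it reaches from about 0.4 to 0.875 m from the base axis. Payload 19.3 kg.
Tool frame: the origin (TCP) lies midway between the tips of the shut fingers; the grasp point (between the pads) lies 19 mm behind it; z points along the fingers, y is the line along which they close (so a half turn about z gives the same grasp; the last joint's range is limited). The gripper opens to 85 mm and grips with 20 to 120 N. Pads are 22 mm wide; open, the fingers measure 114 mm over their backs; the gripper's body (76 mm by 85 mm) begins 54 mm behind the grasp point. The pads swing forward as they close: fully open they stand 13 mm farther back than shut.
Start: joints at [-1.215, 0.521, -0.036, 1.599, 0.021, 1.021, -0.113], TCP at [0.258, 0.569, 0.231] pointing down, gripper open.
Joint ranges: [-2.91, 2.91], [-0.3, 2.13], [-1.5, 1.42], [0.17, 2.43], [-1.26, 4.41], [0.16, 1.93], [-2.52, 2.52]. Speed limits (rad/s): [1.89, 1.89, 2.39, 2.39, 3.01, 3.01, 3.01].

### API

Orientations are given as [roll, pitch, yaw] about the fixed x, y, z axes, in that order (R = Rz(yaw) Ry(pitch) Rx(roll)).
In Python, from workcell import bot gives the robot as it stands.
- The arm moves only by the tool nudge_tcp, called after "Emit:" as a command line: name --argument value ..., lists and objects as JSON in quotes. Schema: {"type":"object","properties":{"deltas":{"type":"array","items":{"type":"array","items":{"type":"array","items":{"type":"number"},"minItems":7,"maxItems":7},"minItems":1,"maxItems":5},"minItems":1,"maxItems":1},"grip_force":{"type":"number"},"only":{"type":"string"},"quiet":{"type":"boolean"},"lines":{"type":"string"}},"required":["deltas"],"additionalProperties":false}. deltas is a list that holds a single list of rows (three levels of brackets), with 1 to 5 rows, each of 7 numbers: the finger opening in m, then dx, dy, dz in mm, then a rotation vector rx, ry, rz in rad; each row is the pose to reach, as a shift and turn from the pose commanded when the call began, along the tool's axes at that moment; what a row does not reach only later rows make up. A row lasts 1/8 s, in which the tool goes at most 0.0625 m and 0.188 rad, less where a joint would pass 70% of its speed; a pose out of reach is approached as far as the arm can. The fingers move at their own pace and stop on an object; grip_force is the grip in N (left out, the last holds). Time passes only in rows, so rows that do not move let the fingers close. The tool returns the time, the measured TCP pose, the force, the opening and the grip force at its end. only (a regular expression) keeps the lines of the reply that match it, lines (a string "A,B") keeps lines A to B, and quiet returns only ok. Input that does not fit is refused with a message, and nothing moves.
- bot.observe(): the state, without advancing time (a new reading comes with each control period).
- bot.grab_frame(name): name is "side" or "top"; returns the picture (400x640x3 uint8, blue, green, red); there is no depth.
- bot.calibration(name): a dict with "vfov" (degrees; the focal length in pixels is half the picture's height over the tangent of half this angle, whatever the lens; pixels are square), "cx", "cy" (the principal point, pixels), "eye" and "attitude" of the camera in the world. Camera axes: x right, y down, z forward; pixel columns grow to the right and rows downward; lengths in m; the calibration is good to about 2 mm. A picture is of the moment at which its call begins. calibration takes no time and is no camera call.
- bot.job_done(): hands the job in; it is judged then, once.
The state is a dict: "clock": time; "qpos": joint angles; "qd": joint speeds; "joint_efforts": joint torques, N m; "position": TCP position; "tool_rot": TCP orientation; "force": force on the tool from outside, world axes, zero at the start; "moment": the same for the moment, N m; "grip_width": finger opening in m; "finger_force": force on a finger pad.
Only numpy, scipy, OpenCV 4.12 (cv2) and the standard library are available. Lean on these libraries where they do the work, as an engineer would, in place of code of your own. Each camera call takes 0.05 s, during which the arm holds its last target. There are 200 camera calls.

### The job

A cast wax stick is still stuck in the sloping tube mould. Set the catch tray on the bench under the tube's lower mouth, then push the stick right through from the upper mouth with the one push rod on the rest that is both slim enough and long enough, so that the stick drops into the tray and lies flat in it. Touch the soft wax stick with nothing but the rod; afterwards lay the rod back in its place on the rest and leave everything else on the bench where it is.

Things in the scene. Friction and masses are not known exactly. Their poses are not given: they have to be found in the camera images.
- stand: fixed steel stand that holds the mould. Its origin lies on the bench straight below the centre of the mould's lower mouth; its x is the level direction in which the wax comes out, z up. Base plate 90 mm wide, 10 mm thick, from x = -142 to -42 mm. Nothing of it stands ahead of x = -42 mm except the mould above
- mould: aluminium tube fixed on the stand, 100 mm long, 52 mm outside (60 mm collar, 8 mm long, at the upper mouth), bore 34 mm, open at both ends. It slopes down at 30 degrees. Origin: centre of the lower mouth, 68 mm above the bench; x runs down the bore and out; y level. Round the lower mouth the tube's lowest edge is 45 mm and its foremost edge (13 mm ahead of the origin) 90 mm above the bench
- upper_mouth (a point): centre of the mould's upper mouth, at mould x = -100 mm, 118 mm above the bench; the rod goes in here
- lower_mouth (a point): centre of the mould's lower mouth, where the wax comes out
- wax: dark red wax stick, round, 33 mm across, 75 mm long, about 70 g; origin at its middle, x along it. At first it sits in the lower part of the bore, 5 mm standing out of the lower mouth. It clings: moving it takes about 3 to 5 N along the bore until some 70 mm is out, then it tips off the lip into the tray. It is out when the rod's tip face has gone about 10 mm beyond the lower mouth
- tray: loose catch tray of bare aluminium, 150 mm long (x), 66 mm wide (y), 28 mm high, walls and floor 4 mm, about 0.3 kg; origin: centre of its underside. A stick pushed out comes to lie lengthwise along the stand's x, its middle some 25 mm ahead of the lower mouth, so the tray's length goes along the stand's x with its middle at the drop point
- rest: fixed wooden rest with three V places for rods at y = -62, 0 and 62 mm; rods lie along its x, handles at -x. Origin: centre of its underside; base 190 x 180 mm. A rod lying in a place has its axis 52 mm above the bench and its handle's middle near x = -55 mm. The 10 mm thick V rails are at x = -84 mm (handle's end) and 30 mm (shaft); a rod let go up to 8 mm to the side slides into its V
- rod_long: push rod with a round wooden handle 26 mm across and 74 mm long, aluminium shaft 12 mm, white disc tip 28 mm across and 10 mm long; about 90 g. Origin: middle of the handle, x along the rod to the tip; tip face at x = 177 mm; centre of mass at about x = 48 mm. Lies in one of the rest's three places
- rod_long_tip (a point): centre of that rod's tip face
- rod_fat: push rod like rod_long, but its tip disc is 40 mm across: it does not enter the bore
- rod_short: push rod with the same handle and 28 mm tip, but its tip face is only 112 mm from the handle's middle: it does not reach through
- wax_tree: bystander: small wax tree, 190 mm high, 72 mm across its leaves, on a round plaster foot 100 mm across; stands beside the mould, on the side that is stand -y; origin under its centre
- done_stick: bystander: another wax stick of the same size lying on the bench on the stand's +y side; origin on its underside
- rubber_mould: bystander: pale rubber mould block, 75 x 55 x 30 mm, lying on the bench on the stand's +y side
- release_can: bystander: upright can, 40 mm across, 105 mm high, behind the stand's upper end
- brush: bystander: brush 190 mm long lying on the bench at the left
- wax_cup: bystander: steel cup, 68 mm across, 50 mm high, standing at the left, far side
- drop_point (a point): point on the bench (z = 0) 45 mm ahead of the lower mouth along the stand's x: a good place for the tray's middle

How it is judged:
On the way, in this order (a step that is already met when the one before it is completed fails the run):
1. the tray stands flat on the bench under the lower mouth: its middle within 55 mm, seen from above, of the point 45 mm ahead of the mouth (horizontal distance between tray and drop_point below 0.055 m and height (world z) of tray below 0.006 m and angle between tray's own z axis and vertical below 0.1 rad and linear speed of tray below 0.02 m/s), for 0.2 s.
2. the rod's tip is inside the bore, well past the upper mouth (x of rod_long_tip in the frame of mould between -0.085 and 0.06 m and y of rod_long_tip in the frame of mould between -0.012 and 0.012 m and z of rod_long_tip in the frame of mould between -0.012 and 0.012 m), for 0.1 s.
3. the wax stick lies in the tray (x of wax in the frame of tray between -0.066 and 0.066 m and y of wax in the frame of tray between -0.03 and 0.03 m and z of wax in the frame of tray between 0 and 0.034 m), for 0.2 s.
At the end, for the whole second after the job is handed in: wax stick at rest in the tray, level within 15 degrees; tray flat on the bench, middle within 70 mm of the drop point; long slim rod at rest on its rest, axis within 10 mm of its lying height and 9 degrees of the rest's x; the other rods within 30 mm of their starts (all of step 3 and angle between wax's own x axis and vertical above 1.3 rad and linear speed of each of wax, rod_long below 0.02 m/s and height (world z) of tray below 0.006 m and angle between tray's own z axis and vertical below 0.1 rad and horizontal distance between tray and drop_point below 0.07 m and z of rod_long in the frame of rest between 0.042 and 0.062 m and z of rod_long_tip in the frame of rest between 0.04 and 0.064 m and x of rod_long in the frame of rest between -0.1 and -0.015 m and angle between the x axis of rod_long and the x axis of rest, either way round below 0.15 rad and distance of each of rod_fat, rod_short from where it was at the start of the episode below 0.03 m); the robot touches nothing.
It fails at once if the fingers or the arm touch the wax stick (contact force between any of the fingers, the arm and wax above 0.3 N).
It fails at once if the wax stick falls beside the tray (height (world z) of wax below 0.045 m and (horizontal distance between wax and tray above 0.09 m or y of wax in the frame of tray above 0.04 m or y of wax in the frame of tray below -0.04 m)).
It fails at once if a bystander (wax tree, other wax stick, rubber mould, can, brush, cup) is moved by more than 40 mm or knocked over (distance of any of wax_tree, done_stick, rubber_mould, release_can, brush, wax_cup from where it was at the start of the episode above 0.04 m or angle between any of wax_tree, release_can, wax_cup's own z axis and vertical above 0.5 rad).
It also fails if it takes over 72 s, if anything falls off the work surface, if the arm or the gripper's body presses on something with over 40 N, if the wrist force passes 120 N, or if a joint passes its speed limit or range.

## Working session

There is one attempt and no reset: what is moved stays moved. The work goes in short steps, Python scripts to look and compute and a tool call to move; the robot and the scene stay as the last step left them, time stands still between calls to the robot, and variables do not carry over. Pictures are saved under pics/ and viewed, at most 12 in all, crops included, and the job is handed in when it is done.

```bash
ls; mkdir -p pics; python3 - <<'E'
from workcell import bot
import cv2
for n in("side","top"):
    cv2.imwrite(f"pics/{n}0.png",bot.grab_frame(n)); print(n,bot.calibration(n))
print(bot.observe())
E
```

```text
pics
workcell.py
side {'vfov': 49.54734601731225, 'cx': 315.92105653799973, 'cy': 203.27462892703193, 'eye': array([ 0.50554887, -1.0114302 ,  0.80998863]), 'attitude': array([-2.16831462, -0.0224583 , -0.0789007 ])}
top {'vfov': 54.09357108539447, 'cx': 318.7912956440731, 'cy': 199.10860809081768, 'eye': array([0.37240079, 0.04278898, 1.2702983 ]), 'attitude': array([-2.95226194, -0.01764733, -1.54807651])}
{'clock': 0.1, 'qpos': array([-1.21521982,  0.52194659, -0.03638277,  1.59990836,  0.02117266,
        1.02107002, -0.11281648]), 'qd': array([ 0.00242722, -0.00204194,  0.00043468, -0.0003375 ,  0.00119106,
       -0.00094165,  0.00155229]), 'joint_efforts': array([ 3.54222328e-03, -9.28496575e+01,  1.98412187e+00, -3.70526147e+01,
        1.81977544e-02,  5.41286281e-03, -9.45998181e-06]), 'position': array([0.25802171, 0.56895435, 0.23080279]), 'tool_rot': array([-3.14064284e+00,  1.31156454e-05,  2.71582161e+00]), 'force': array([-0.64208737, -0.20909135,  0.65652393]), 'moment': array([-0.00072257,  0.00608698, -0.02325454]), 'finger_force': 0.0, 'grip_width': 0.08554765742743622}
```

View pics/side0.png

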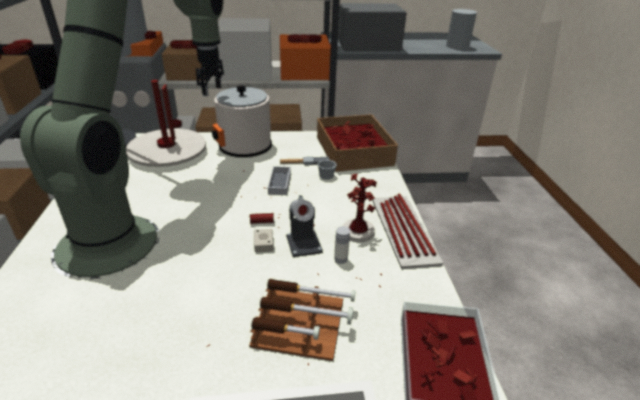

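View pics/top0.png

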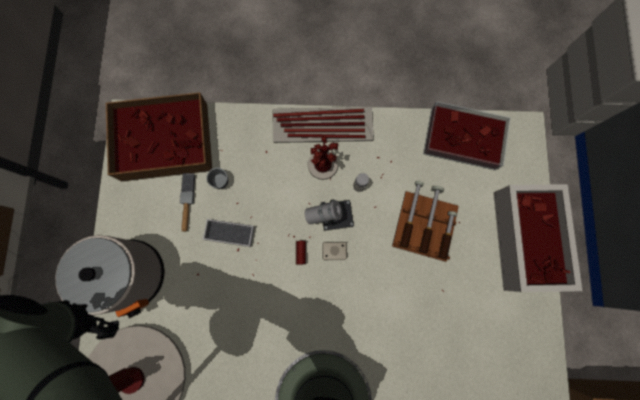

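The side view shows the mould at (302,225), its collar facing the camera, with the tray at (281,180) and the rest with its three rods at (300,315). In the top view the tray is at (230,232), the mould at (325,213) with its lower mouth to the left (+y), and the rest at (426,225). I'll enlarge both.

```bash
cat > h.py <<'E'
import numpy as np, cv2
from scipy.spatial.transform import Rotation as R
from workcell import bot
def cam(n):
    c=bot.calibration(n); f=200/np.tan(np.radians(c['vfov'])/2)
    return c,f,R.from_euler('xyz',c['attitude']).as_matrix()
def ray(n,u,v):
    c,f,M=cam(n); return np.array(c['eye']),M@np.array([(u-c['cx'])/f,(v-c['cy'])/f,1])
def onz(n,u,v,z):
    e,d=ray(n,u,v); return e+d*(z-e[2])/d[2]
def proj(n,P):
    c,f,M=cam(n); p=(np.atleast_2d(P)-c['eye'])@M; return p[:,:2]/p[:,2:]*f+[c['cx'],c['cy']]
def tri(uv1,uv2):
    (a,d),(b,e)=ray('side',*uv1),ray('top',*uv2)
    s=np.linalg.lstsq(np.c_[d,-e],b-a,rcond=None)[0]; return (a+d*s[0]+b+e*s[1])/2
def tool():
    o=bot.observe(); return np.array(o['position']),R.from_euler('xyz',o['tool_rot'])
def to(p,Rt=None):
    "shift and rotvec in present tool axes to reach TCP pose"
    P,T=tool(); print('shift',np.round(T.inv().apply(np.array(p)-P),4),'rot',np.round((T.inv()*(Rt or T)).as_rotvec(),4))
E
python3 - <<'E'
import cv2,numpy as np
s=cv2.imread('pics/side0.png');t=cv2.imread('pics/top0.png')
r=lambda i,x,y,w,h,k:cv2.resize(i[y:y+h,x:x+w],None,fx=k,fy=k,interpolation=cv2.INTER_CUBIC)
cv2.imwrite('pics/t1.png',cv2.convertScaleAbs(r(t,200,140,265,125,3),alpha=1.4))
a=r(s,240,160,130,200,3);cv2.imwrite('pics/s1.png',a)
E
```

```text
(no output)
```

View pics/t1.png

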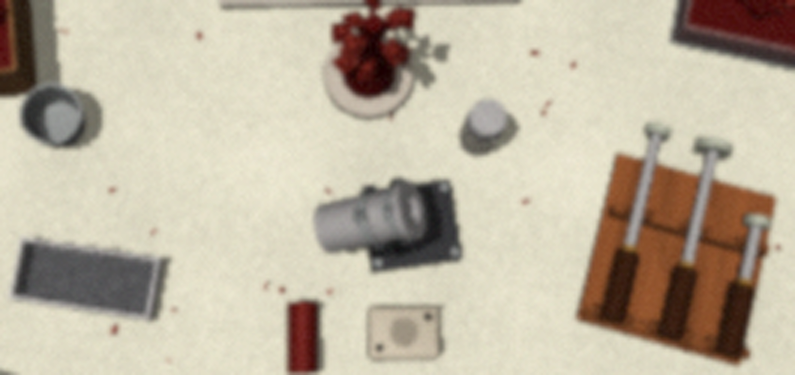

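View pics/s1.png

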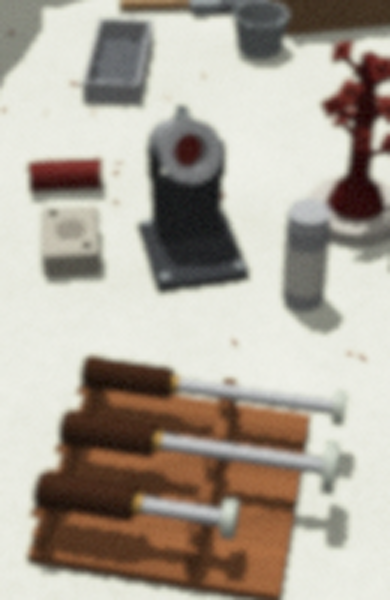

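```bash
python3 - <<'E'
from h import *
T=lambda x,y,z:onz('top',200+x/3-.33,140+y/3-.33,z)[:2]
S=lambda x,y,z:onz('side',240+x/3-.33,160+y/3-.33,z)[:2]
np.set_printoptions(precision=4,suppress=True)
for n,F,c in(("top",T,[(448,180),(461,258),(374,270)]),("side",S,[(245,275),(160,290),(140,225)])):
    p=np.array([F(*q,.01) for q in c]); print(n,'plate',p.tolist(),'ctr',(p[0]+p[2])/2,'len',np.linalg.norm(p[0]-p[1]),np.linalg.norm(p[1]-p[2]),'yaws',np.degrees(np.arctan2(*(p[2]-p[1])[::-1])),np.degrees(np.arctan2(*(p[0]-p[1])[::-1]))+90)
c=np.array([T(*q,.028) for q in[(25,240),(163,258),(153,320),(12,298)]]);print('tray',c.mean(0),c.tolist())
c=np.array([S(*q,.028) for q in[(102,20),(153,25),(141,87),(84,84)]]);print('tray side',c.mean(0),c.tolist())
for n,F,a,b in(("top",T,(657,130),(615,318)),("side",S,(340,407),(86,373))):
    a,b=F(*a,.052),F(*b,.052);print('rod tip,end',n,a,b,np.linalg.norm(a-b),np.degrees(np.arctan2(*(a-b)[::-1])))
print('upper mouth tri',tri((240+186/3,160+150/3),(200+410/3,140+207/3)))
E
```

```text
top plate [[0.615099405036938, -0.073079847304478], [0.529723729231012, -0.0878357240870069], [0.5144068286369615, 0.005854339549553521]] ctr [ 0.5648 -0.0336] len 0.08664145612199606 0.09493384785223216 yaws 99.28485047376034 99.80582372361671
side plate [[0.6124197136940163, -0.08176731249581115], [0.5318859692876824, -0.09876239623825112], [0.5156119523901437, -0.0012096069820364264]] ctr [ 0.564  -0.0415] len 0.08230745324402439 0.09890091161181888 yaws 99.47101881705711 101.91632188936164
tray [0.4956 0.3077] [[0.5351452784457686, 0.37715617443884625], [0.5196090421387451, 0.23023344347367963], [0.4540448495518161, 0.23717745771705956], [0.47348400216524517, 0.3860941693441491]]
tray side [0.4997 0.3005] [[0.47831766334019027, 0.37911478548183], [0.539865292127015, 0.3644043812188362], [0.5221137857825446, 0.2246641943852663], [0.45838360786346644, 0.2337391042696193]]
rod tip,end top [ 0.6673 -0.2925] [ 0.466  -0.2437] 0.20713658321242498 -13.628687169321621
rod tip,end side [ 0.6678 -0.2937] [ 0.4671 -0.2448] 0.20658555319038835 -13.70276394607918
upper mouth tri [ 0.5627 -0.0268  0.1163]
```

```bash
cat >> h.py <<'E'
def down(yaw): return R.from_euler('xyz',[np.pi,0,np.radians(yaw)])
E
python3 -c "
from h import *
to([.502,.345,.12],down(83)); to([.502,.345,.12],down(130))"
```

```text
shift [-0.3147 -0.1031  0.1109] rot [-8.0000e-04  6.0000e-04  1.2672e+00]
shift [-0.3147 -0.1031  0.1109] rot [-9.000e-04  2.000e-04  4.469e-01]
```
Command: 5 rows with shift full and rot 1.267 (would get .94 rot and .31m). Then 2 more rows needed... Next call relative to "pose commanded when the call began" - commanded pose clamped presumably. Use to() after.

The rows are not in the units I measure in: shifts go in mm. I convert before sending: -0.29 m is -290, -0.24 m is -240.

Emit:
nudge_tcp --deltas '[[[0.085, -60, -20, 20, 0, 0, 0.18], [0.085, -120, -40, 40, 0, 0, 0.36], [0.085, -180, -60, 60, 0, 0, 0.54], [0.085, -240, -80, 80, 0, 0, 0.72], [0.085, -290, -95, 100, 0, 0, 0.9]]]' --grip_force 80

```text
clock: 0.72
position: [0.4781, 0.3669, 0.1339]
tool_rot: [3.141, -0.0, 1.81]
force: [0.3, 0.7, -1.1]
grip_width: 0.0851
finger_force: 0.0
```

```bash
python3 -c "
from h import *
to([.502,.345,.10],down(83))"
```

```text
shift [-0.0269  0.018   0.0339] rot [ 4.000e-04 -2.000e-04  3.614e-01]
```

In the tool's units: 0.034 m is 34, 0.03 m is 30.

Emit:
nudge_tcp --deltas '[[[0.085, -14, 9, 10, 0, 0, 0.18], [0.085, -27, 18, 30, 0, 0, 0.361], [0.085, -27, 18, 34, 0, 0, 0.361]]]'

```text
clock: 1.1
position: [0.5009, 0.3452, 0.099]
tool_rot: [-3.141, 0.002, 1.454]
force: [0.3, 0.8, 0.5]
grip_width: 0.0851
finger_force: 0.0
```

```bash
python3 -c "
from h import *
to([.502,.345,.006],down(83))
a=bot.grab_frame('top')[170:280,180:340];b=bot.grab_frame('side')[90:200,220:380]
cv2.imwrite('pics/a.png',cv2.resize(np.hstack([a,b]),None,fx=2.5,fy=2.5,interpolation=2))"
```

```text
shift [0.0001 0.0012 0.093 ] rot [-0.0009  0.0023  0.0056]
```

View pics/a.png

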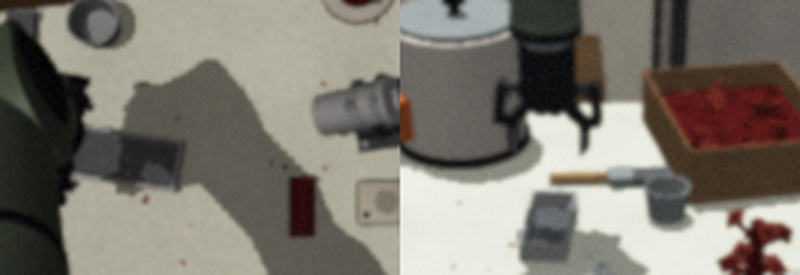

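The gripper is astride the tray: in the side crop the fingers span about 500–595 and the tray 525–578. Descending.

In the tool's units: 0.093 m is 93, 0.085 m is 85.

Emit:
nudge_tcp --deltas '[[[0.085, 0, 1, 50, 0, 0, 0], [0.085, 0, 1, 85, 0, 0, 0], [0.085, 0, 1, 93, 0, 0, 0], [0.085, 0, 1, 93, 0, 0, 0]]]'

```text
clock: 1.7
position: [0.502, 0.3469, 0.0082]
tool_rot: [3.141, -0.001, 1.457]
force: [0.6, 0.7, -0.3]
grip_width: 0.0852
finger_force: 0.0
```

Emit:
nudge_tcp --deltas '[[[0.05, 0, 0, 0, 0, 0, 0], [0.05, 0, 0, 0, 0, 0, 0], [0.05, 0, 0, 0, 0, 0, 0], [0.05, 0, 0, 0, 0, 0, 0]]]' --grip_force 80

```text
clock: 2.2
position: [0.5025, 0.3471, 0.0094]
tool_rot: [3.14, -0.002, 1.455]
force: [-3.9, -1.9, 17.3]
grip_width: 0.064
finger_force: 86.1
```

Emit:
nudge_tcp --deltas '[[[0.05, 0, 0, -15, 0, 0, 0], [0.05, 0, 0, -30, 0, 0, 0]]]'

```text
clock: 2.45
position: [0.5021, 0.3465, 0.0389]
tool_rot: [3.141, -0.001, 1.455]
force: [-0.2, 0.1, -3.4]
grip_width: 0.0641
finger_force: 90.0
```

```bash
python3 -c "
from h import *
t=np.array([np.cos(np.radians(99.5)),np.sin(np.radians(99.5))]);d=np.array([.549,.053])+.045*t;print(d,d+.04*t)
to([*(d+.04*t),.04],down(99.5))"
```

```text
[0.54157286 0.09738285] [0.53497095 0.13683428]
shift [-0.2045  0.0569 -0.0012] rot [ 0.0006 -0.0005 -0.2816]
```

In the tool's units: -0.1 m is -100, 0.057 m is 57.

Emit:
nudge_tcp --deltas '[[[0.05, -40, 20, 0, 0, 0, -0.14], [0.05, -80, 40, 10, 0, 0, -0.28], [0.05, -100, 57, 20, 0, 0, -0.2816], [0.05, -100, 57, 22, 0, 0, -0.2816]]]'

```text
clock: 2.95
position: [0.5483, 0.2378, 0.0159]
tool_rot: [3.141, 0.001, 1.733]
force: [-0.5, 0.5, -2.2]
grip_width: 0.0638
finger_force: 90.0
```

```bash
python3 -c "
from h import *
to([.535,.137,.009],down(99.5))"
```

```text
shift [-0.0974 -0.0294  0.007 ] rot [ 0.0006  0.0011 -0.0037]
```

In the tool's units: -0.029 m is -29, -0.0975 m is -97.5.

Emit:
nudge_tcp --deltas '[[[0.05, -20, -29, 0, 0, 0, 0], [0.05, -50, -29, 0, 0, 0, 0], [0.05, -80, -29, 3, 0, 0, 0], [0.05, -97.5, -29, 6, 0, 0, 0], [0.05, -97.5, -29, 7, 0, 0, 0]]]'

```text
clock: 3.58
position: [0.5352, 0.1373, 0.0094]
tool_rot: [3.141, 0.002, 1.734]
force: [-5.6, -19.6, 35.7]
grip_width: 0.0638
finger_force: 94.6
```

Emit:
nudge_tcp --deltas '[[[0.085, 0, 0, 0, 0, 0, 0], [0.085, 0, 0, 0, 0, 0, 0], [0.085, 0, 0, 0, 0, 0, 0], [0.085, 0, 0, -50, 0, 0, 0], [0.085, 0, 0, -100, 0, 0, 0]]]'

```text
clock: 4.2
position: [0.534, 0.1397, 0.1093]
tool_rot: [-3.14, 0.0, 1.737]
force: [0.9, 0.8, 0.6]
grip_width: 0.085
finger_force: 0.0
```

```bash
python3 -c "
from h import *
d=np.array([.9718,-.236]);h=np.array([.5004,-.2524]);print(h)
to([.40,.05,.2],down(40));to([*h,.15],down(-13.65))"
```

```text
[ 0.5004 -0.2524]
shift [-0.0663 -0.1471 -0.0906] rot [-1.0000e-03  8.0000e-04  1.0386e+00]
shift [-0.3811 -0.0979 -0.0406] rot [-6.000e-04  1.300e-03  1.975e+00]
```

Emit:
nudge_tcp --deltas '[[[0.085, 0, 0, -60, 0, 0, 0.18], [0.085, -20, -30, -120, 0, 0, 0.36], [0.085, -70, -50, -150, 0, 0, 0.54], [0.085, -130, -70, -150, 0, 0, 0.72], [0.085, -190, -80, -150, 0, 0, 0.9]]]'

```text
clock: 4.82
position: [0.4864, -0.0587, 0.2592]
tool_rot: [3.141, -0.002, 0.832]
force: [0.9, 0.3, 0.3]
grip_width: 0.0852
finger_force: 0.0
```

```bash
python3 -c "
from h import *
to([.5004,-.2524,.16],down(-13.65))"
```

```text
shift [-0.134   0.1407  0.099 ] rot [-4.0000e-04 -2.0000e-03  1.0703e+00]
```

In the tool's units: 0.141 m is 141, -0.134 m is -134.

Emit:
nudge_tcp --deltas '[[[0.085, -30, 30, 0, 0, 0, 0.18], [0.085, -60, 60, 0, 0, 0, 0.36], [0.085, -90, 90, 30, 0, 0, 0.54], [0.085, -120, 120, 60, 0, 0, 0.72], [0.085, -134, 141, 99, 0, 0, 0.9]]]'

```text
clock: 5.45
position: [0.5018, -0.2536, 0.1588]
tool_rot: [3.141, -0.001, -0.071]
force: [1.5, 0.6, 1.0]
grip_width: 0.0853
finger_force: 0.0
```

Emit:
nudge_tcp --deltas '[[[0.085, 0, 0, 0, 0, 0, 0.17], [0.085, 0, 0, 0, 0, 0, 0.17]]]'

```text
clock: 5.7
position: [0.5017, -0.2514, 0.1589]
tool_rot: [3.141, 0.001, -0.233]
force: [0.2, -0.3, -0.4]
grip_width: 0.0847
finger_force: 0.0
```

```bash
python3 -c "
from h import *
to([.5004,-.2524,.055],down(-13.65))
m=[np.mean([bot.grab_frame(n) for _ in range(8)],0) for n in('top','side')]
np.save('m1.npy',m)
a=m[0][160:270,190:330];b=m[1][140:250,230:370]
c=m[1][230:370,210:390];d=m[0][160:300,330:510]
f=lambda i,w,h:cv2.resize(i,(w,h),interpolation=2)
cv2.imwrite('pics/b.png',np.vstack([np.hstack([f(a,400,314),f(b,400,314)]),np.hstack([f(d,360,280),f(c,360,280),np.zeros((280,80,3))])]))"
```

```text
shift [-0.0009  0.0012  0.1039] rot [0.0005 0.0011 0.0057][ WARN:0@9.484] global loadsave.cpp:1063 imwrite_ Unsupported depth image for selected encoder is fallbacked to CV_8U.
```

View pics/b.png

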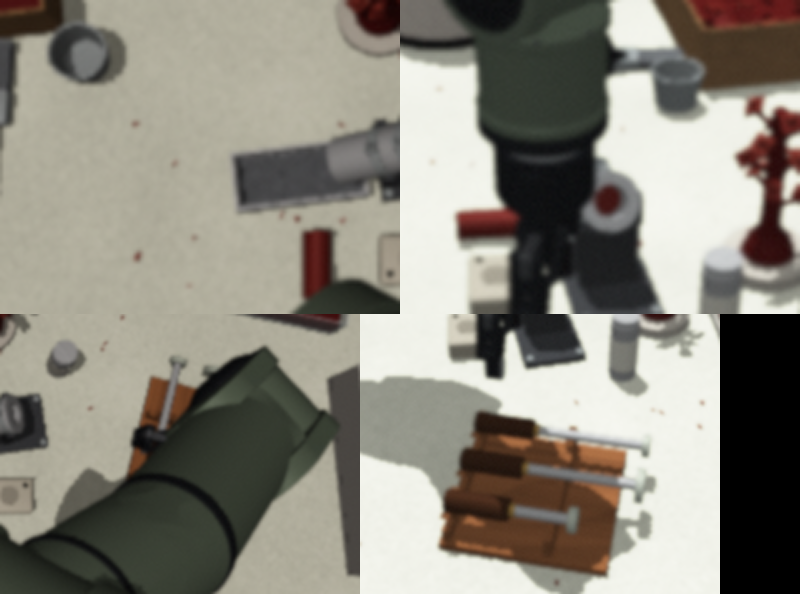

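The tray lies aligned under the mould: in the top crop its rim runs from (235,155) to (372,195). The other rods are untouched, and the fingers are at the long rod's handle. Narrowing the fingers to 50 mm clears the neighbouring handle. Then I'll grip.

In the tool's units: 0.125 m is 125, 0.12 m is 120.

Emit:
nudge_tcp --deltas '[[[0.05, -1, 1, 0, 0, 0, 0.006], [0.05, -1, 1, 30, 0, 0, 0.006], [0.05, -1, 1, 80, 0, 0, 0.006], [0.05, -1, 1, 120, 0, 0, 0.006], [0.05, -1, 1, 125, 0, 0, 0.006]]]'

```text
clock: 7.12
position: [0.4992, -0.2521, 0.0325]
tool_rot: [-3.141, 0.004, -0.24]
force: [0.4, -0.7, -0.0]
grip_width: 0.0501
finger_force: 0.0
```

Emit:
nudge_tcp --deltas '[[[0.01, 0, 0, 0, 0, 0, 0], [0.01, 0, 0, 0, 0, 0, 0], [0.01, 0, 0, 0, 0, 0, 0], [0.01, 0, 0, 0, 0, 0, 0]]]' --grip_force 90

```text
clock: 7.62
position: [0.5018, -0.249, 0.0359]
tool_rot: [-3.137, -0.0, -0.237]
force: [0.4, 19.7, 6.8]
grip_width: 0.0236
finger_force: 87.8
```

Emit:
nudge_tcp --deltas '[[[0.01, 0, 0, -20, 0, 0, 0], [0.01, 0, 0, -60, 0, 0, 0], [0.01, 0, 0, -120, 0, 0, 0], [0.01, 0, 0, -180, 0, 0, 0], [0.01, 0, 0, -220, 0, 0, 0]]]'

```text
clock: 8.25
position: [0.5004, -0.2532, 0.259]
tool_rot: [3.141, -0.004, -0.241]
force: [0.9, 0.1, -0.9]
grip_width: 0.0234
finger_force: 88.7
```

```bash
cat >> h.py <<'E'
def slope(yaw,p=30):
    "tool x down the bore"
    return down(yaw)*R.from_euler('y',-p,degrees=True) if (down(yaw)*R.from_euler('y',-p,degrees=True)).apply([1,0,0])[2]<0 else down(yaw)*R.from_euler('y',p,degrees=True)
E
python3 -c "
from h import *
to([.60,-.27,.30],down(99.5)); print(slope(99.5).as_matrix())"
```

```text
shift [ 0.1009 -0.0074 -0.0406] rot [ 0.0042 -0.0024 -1.9775]
[[-1.42935420e-01  9.86285602e-01  8.25238029e-02]
 [ 8.54148386e-01  1.65047606e-01 -4.93142801e-01]
 [-5.00000000e-01  8.32667268e-17 -8.66025404e-01]]
```

Emit:
nudge_tcp --deltas '[[[0.01, 20, 0, -20, 0, 0, -0.18], [0.01, 40, 0, -40, 0, 0, -0.36], [0.01, 60, 0, -40, 0, 0, -0.54], [0.01, 80, 0, -40, 0, 0, -0.72], [0.01, 90, 0, -40, 0, 0, -0.9]]]'

```text
clock: 8.88
position: [0.5882, -0.2745, 0.2965]
tool_rot: [3.139, -0.0, 0.665]
force: [-0.6, 0.5, -0.5]
grip_width: 0.0232
finger_force: 88.9
```

```bash
python3 -c "
from h import *
to([.60,-.27,.30],down(99.5))"
```

```text
shift [ 0.012   0.0037 -0.0035] rot [ 0.0022  0.0011 -1.0713]
```

Emit:
nudge_tcp --deltas '[[[0.01, 10, 4, -4, 0, 0, -0.18], [0.01, 12, 4, -4, 0, 0, -0.36], [0.01, 12, 4, -4, 0, 0, -0.54], [0.01, 12, 4, -4, 0, 0, -0.72], [0.01, 12, 4, -4, 0, 0, -0.9]]]'

```text
clock: 9.5
position: [0.5993, -0.2704, 0.3007]
tool_rot: [3.14, 0.002, 1.565]
force: [-0.9, 0.3, -0.4]
grip_width: 0.0235
finger_force: 88.7
```

Emit:
nudge_tcp --deltas '[[[0.01, 0, 0, 0, 0, 0, -0.17], [0.01, 0, 0, 0, 0, 0, -0.17]]]'

```text
clock: 9.75
position: [0.5994, -0.2704, 0.3003]
tool_rot: [3.14, 0.002, 1.728]
force: [-0.6, -0.5, -1.0]
grip_width: 0.0233
finger_force: 88.7
```

```bash
python3 -c "
from h import *
U=np.array([.5635,-.032,.118]);Q=slope(99.5);x,z=Q.apply([1,0,0]),Q.apply([0,0,1])
to(U-x*.207+z*.0165,Q); to(U-x*.227+z*.0165,Q)"
```

```text
shift [0.0537 0.0033 0.093 ] rot [-0.0009 -0.5217 -0.0085]
shift [0.0364 0.0035 0.0831] rot [-0.0009 -0.5217 -0.0085]
```

Emit:
nudge_tcp --deltas '[[[0.01, 0, 3, 0, 0, -0.17, -0.003], [0.01, 10, 3, 20, 0, -0.34, -0.006], [0.01, 30, 3, 50, 0, -0.5217, -0.0085], [0.01, 36, 3.5, 83, 0, -0.5217, -0.0085], [0.01, 36, 3.5, 83, 0, -0.5217, -0.0085]]]'

```text
clock: 10.38
position: [0.597, -0.2316, 0.2142]
tool_rot: [-3.137, 0.522, 1.74]
force: [-0.1, -0.3, -1.0]
grip_width: 0.0235
finger_force: 88.6
```

```bash
python3 -c "
from h import *
U=np.array([.5635,-.032,.118]);Q=slope(99.5);x,z=Q.apply([1,0,0]),Q.apply([0,0,1])
to(U-x*.227+z*.0165,Q)
m=[np.mean([bot.grab_frame(n) for _ in range(8)],0) for n in('top','side')]
np.save('m2.npy',m)
f=lambda i,w,h:cv2.resize(i,(w,h),interpolation=2)
P,T=tool(); print(proj('side',[P+T.apply([.177,0,-.0165]),U]),proj('top',[P+T.apply([.177,0,-.0165]),U]))
cv2.imwrite('pics/c.png',np.uint8(np.hstack([f(m[0][180:250,300:380],400,350),f(m[1][190:260,260:340],400,350)])))"
```

```text
shift [-0.0036 -0.0001 -0.0014] rot [-0.0028 -0.0017  0.0029]
[[306.82765193 212.24041356]
 [303.29472193 210.3930095 ]] [[353.39964305 206.26845049]
 [338.49111378 209.54307445]]
```

View pics/c.png

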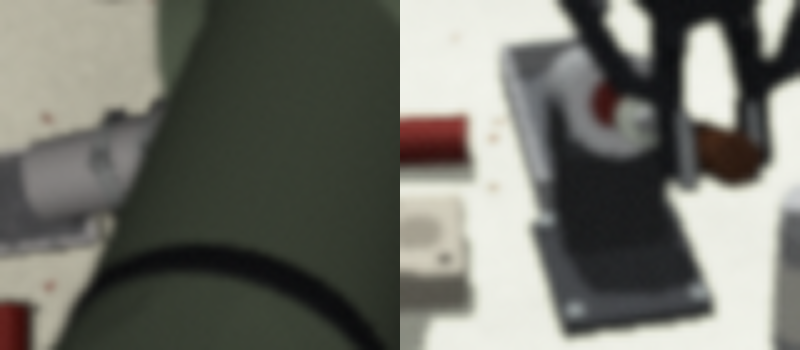

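The side view looks nearly along the bore. The pale tip disc is at about (307.5,214) and the collar centre at about (302,210.5); the arm hides both in the top view. I'll measure their offset in the side picture by edge fits.

```bash
cat > ring.py <<'E'
from h import *
from scipy.ndimage import map_coordinates as mc, gaussian_filter as gf
def ring(g,c,r0,r1,sgn=0):
    r=np.arange(r0,r1,.1); P=[]
    for a in np.radians(np.arange(0,360,6)):
        p=mc(g,[c[1]+r*np.sin(a),c[0]+r*np.cos(a)],order=3); d=np.gradient(p); d=abs(d) if sgn==0 else sgn*d
        P.append((c[0]+r[d.argmax()]*np.cos(a),c[1]+r[d.argmax()]*np.sin(a),d.max()))
    P=np.array(P); P=P[P[:,2]>np.percentile(P[:,2],25)]
    for _ in range(4):
        e=cv2.fitEllipse(np.float32(P[:,:2])); rr=np.hypot(*(P[:,:2]-e[0]).T); P=P[abs(rr-np.median(rr))<1.6]
    return e,len(P)
E
python3 - <<'E'
from ring import *
s0=cv2.imread('pics/side0.png').astype(float); m2=np.load('m2.npy')[1]
g=gf(s0.mean(2),.5)
for c in((302,210),(303,211)): print('collar',ring(g,c,8.5,14),'bore',ring(g,c,4,8,1))
np.set_printoptions(linewidth=220)
print(np.round(m2[205:226,298:318].mean(2)).astype(int)); print(np.round(m2[205:226,298:318,2]-m2[205:226,298:318,0]).astype(int))
E
```

```text
collar (((301.4491882324219, 210.20387268066406), (22.0490779876709, 26.636737823486328), 96.45378875732422), 32) bore (((302.8056335449219, 209.59765625), (9.292555809020996, 11.193826675415039), 39.57682800292969), 45)
collar (((301.78125, 210.00376892089844), (21.37677574157715, 25.83322525024414), 97.99858093261719), 37) bore (((303.1011047363281, 209.72540283203125), (9.971285820007324, 11.285416603088379), 48.09563446044922), 45)
[[120 103  71  41  25  22  24  24  30  39  49  48  35  24  21  21  21  41 113 195]
 [112  90  62  36  23  22  23  23  25  26  29  30  24  22  22  21  22  42 113 195]
 [100  72  48  32  26  23  23  24  25  24  25  24  23  21  21  23  23  42 112 195]
 [ 88  58  39  32  27  29  33  38  36  31  26  24  23  22  22  21  22  43 114 195]
 [ 78  50  37  34  33  44  60  74  69  58  49  38  29  24  22  22  25  45 116 196]
 [ 73  45  35  33  43  67  97 112 111 101  90  74  50  30  24  21  26  49 116 193]
 [ 75  47  36  37  54  89 122 137 135 134 131 113  78  44  27  24  28  52 107 178]
 [ 84  54  39  39  63 102 132 142 142 146 144 127  91  52  28  22  36  60  98 1
[... 1707 characters left out ...]
-4 -2]
 [ 0  5  8 11 10  6  5  4  3  2  0  0 -1 -3 -2 -4 -3 -4 -4 -2]
 [-2 -1  0  2  2  2  3  3  4  3  2  1  1 -1 -2 -3 -2 -4 -4 -4]
 [-3 -3 -1 -2 -1 -1  0  2  3  3  2  2  1  0 -1 -3 -3 -3 -4 -2]
 [-3 -3 -3 -2 -2 -1 -2  0  1  2  2  1  1  0  0 -3 -4 -5 -4 -3]
 [-3 -3 -3 -3 -2 -2 -2 -2 -1  0  0  0  0 -1 -3 -3 -3 -4 -5 -3]
 [-2 -2 -2 -2 -2 -2 -2 -2 -2 -2 -1  0 -2 -2 -2 -3 -4 -4 -4 -2]
 [-2 -2 -2 -2 -2 -2 -3 -3 -3 -2 -2 -3 -2 -3 -3 -3 -2 -3 -4 -4]
 [-2 -1 -2 -2 -2 -2 -3 -2 -2 -2 -3 -2 -3 -3 -3 -4 -3 -3 -4 -3]
 [-1 -3 -1 -2 -2 -2 -2 -2 -2 -2 -2 -2 -3 -2 -2 -3 -4 -4 -3 -4]
 [-2 -1 -3 -1 -2 -3 -2 -1 -3 -1 -2 -2 -2 -2 -2 -1 -3 -3 -3 -4]
 [-2 -2 -2 -1 -1 -3 -2 -3 -2 -2 -2 -3 -2 -1 -1  0  0 -1 -3 -4]]
```

Emit:
nudge_tcp --deltas '[[[0.01, 10, -2, -1, 0, 0, 0], [0.01, 25, -3.5, -1.5, 0, 0, 0], [0.01, 34, -3.5, -1.5, 0, 0, 0], [0.01, 34, -3.5, -1.5, 0, 0, 0]]]'

```text
clock: 11.68
position: [0.5891, -0.2031, 0.1992]
tool_rot: [-3.138, 0.522, 1.742]
force: [-0.4, -0.2, -0.3]
grip_width: 0.0235
finger_force: 88.6
```

```bash
python3 -c "
from h import *
m=np.mean([bot.grab_frame('side') for _ in range(12)],0); np.save('m3.npy',m)
P,T=tool(); print(proj('side',[P+T.apply([.177,0,-.0165]),P+T.apply([.167,0,-.0165])]))
cv2.imwrite('pics/d.png',np.uint8(np.clip(1.3*cv2.resize(m[190:230,280:330],None,fx=14,fy=14,interpolation=2),0,255)))"
```

```text
[[303.00520662 210.80581076]
 [303.72322198 211.10742733]]
```

View pics/d.png

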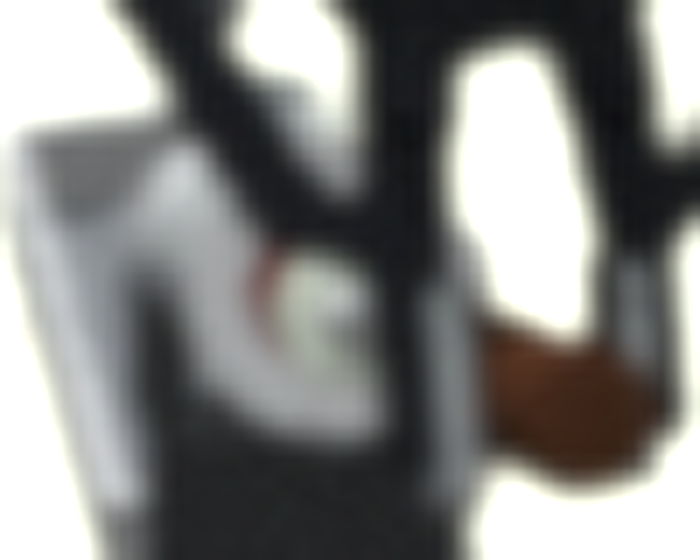

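In the enlarged side view the disc's left edge is at about column 299.4 and its bottom at row 217. The bore's left edge is at 297.9 and the collar's bottom at 221.4. The tip sits slightly low and about centred sideways, so I'll check the profiles.

```bash
python3 -c "
import numpy as np
np.set_printoptions(linewidth=220)
m=np.load('m3.npy');print(np.arange(290,310));print(np.round(m[204:224,290:310].mean(2)).astype(int));print(np.round(m[204:220,296:310,1]*2-m[204:220,296:310,0]-m[204:220,296:310,2]).astype(int))
from h import *
for U in([.5635,-.032,.118],[.561,-.032,.118]):
  U=np.array(U);Q=slope(99.5);x,y=Q.apply([1,0,0]),Q.apply([0,1,0]);z=np.cross(x,y)
  for r,k in((.030,0),(.030,.008),(.017,0)):
    a=np.linspace(0,6.28,90);p=proj('side',U+k*x+r*(np.outer(np.cos(a),y)+np.outer(np.sin(a),z)));print(r,k,'L',p[:,0].min(),'R',p[:,0].max(),'T',p[:,1].min(),'B',p[:,1].max())
P,T=tool()
for k in(.167,.177):
    p=proj('side',P+T.apply(np.c_[0*a+k,.014*np.cos(a),.014*np.sin(a)-.0165]));print('disc',k,p.min(0),p.max(0))
"
```

```text
[290 291 292 293 294 295 296 297 298 299 300 301 302 303 304 305 306 307 308 309]
[[129 143 148 145 140 124  93  56  33  24  23  24  30  42  47  41  29  23  21  19]
 [129 137 138 139 137 128 105  75  46  29  24  23  25  25  27  26  23  23  21  19]
 [123 126 129 133 132 128 116  95  65  37  26  27  27  25  25  23  23  21  22  21]
 [112 116 122 127 129 129 123 109  80  51  44  49  49  43  35  27  22  23  22  22]
 [ 97 102 112 123 128 127 124 112  85  65  75  91  90  79  62  45  31  23  21  22]
 [ 80  86 100 114 125 127 123 107  82  80 108 128 129 119 101  75  46  26  23  24]
 [ 66  72  87 109 123 127 121 103  83  91 121 140 143 139 131 103  64  34  23  29]
 [ 54  56  75 103 121 126 121 105  89  99 125 139 140 144 136 111  72  37  23  36]
 [ 46  44  64  94 119 127 124 111  95 101 122 134 133 128 119  99  67  38  25  37]
 [ 44  37  54  85 113 124 126 118 103 102 117 129 126 113  99  84  62  37  25  35]
 [ 44  34  46  76 105 123 127 124 114 107 115 125 126 113  97  82  62  38  24  32]
 [ 43  32  41  67  99 119 126 128 123 117 118 124 126 118 105  91  68  43  27  31]
 [ 43  33  37  61  90 
[... 1567 characters left out ...]
 0   0   1  -1  -1]]
0.03 0 L 292.5995028608537 R 313.8665193337227 T 199.57975320925436 B 221.1784297005715
0.03 0.008 L 292.11281435691455 R 313.2487458678114 T 199.42148808345635 B 220.88164777904487
0.017 0 L 297.2486218240354 R 309.29952489198746 T 204.27008492003864 B 216.5087768195474
0.03 0 L 291.69072693089987 R 312.9710856523394 T 199.60252359693067 B 221.20462044841605
0.03 0.008 L 291.20985134667535 R 312.35895554129473 T 199.44408588303332 B 220.907622210338
0.017 0 L 296.3427797320913 R 308.40124298087346 T 204.29359895923673 B 216.53422888245228
disc 0.167 [298.64494379 205.96008611] [308.77170419 216.25002267]
disc 0.177 [297.96682281 205.70050374] [308.01422726 215.90644732]
```

The disc is centred sideways but about 3 mm low. I'll correct that and enter.

The rows are not in the units I measure in: shifts go in mm. I convert before sending: 0.03 m is 30, 0.02 m is 20.

Emit:
nudge_tcp --deltas '[[[0.01, 0, 0, -3, 0, 0, 0], [0.01, 10, 0, -3, 0, 0, 0], [0.01, 20, 0, -3, 0, 0, 0], [0.01, 30, 0, -3, 0, 0, 0], [0.01, 30, 0, -3, 0, 0, 0]]]'

```text
clock: 12.9
position: [0.5846, -0.1759, 0.1867]
tool_rot: [-3.139, 0.521, 1.741]
force: [0.9, 0.8, -1.9]
grip_width: 0.0238
finger_force: 88.8
```

```bash
python3 -c "
from h import *
P,T=tool();o=bot.observe();print('tool force',T.inv().apply(o['force']),o['moment'])
U=np.array([.5635,-.032,.118]);print('tip in mould axes',slope(99.5).inv().apply(P+T.apply([.177,0,-.0165])-U))"
```

```text
tool force [1.45250765 1.04493758 1.33011999] [ 0.78563742 -0.18744091 -0.08545168]
tip in mould axes [ 0.01667389 -0.00369734 -0.00371176]
```

Emit:
nudge_tcp --deltas '[[[0.01, 15, 0, 0, 0, 0, 0], [0.01, 30, 0, 0, 0, 0, 0], [0.01, 30, 0, 0, 0, 0, 0]]]'

```text
clock: 13.28
position: [0.5801, -0.1499, 0.1716]
tool_rot: [-3.138, 0.521, 1.742]
force: [1.1, -0.0, -2.2]
grip_width: 0.0236
finger_force: 88.9
```

Emit:
nudge_tcp --deltas '[[[0.01, 10, 0, 0, 0, 0, 0], [0.01, 20, 0, 0, 0, 0, 0], [0.01, 30, 0, 0, 0, 0, 0], [0.01, 40, 0, 0, 0, 0, 0], [0.01, 45, 0, 0, 0, 0, 0]]]'

```text
clock: 13.9
position: [0.5735, -0.1124, 0.1496]
tool_rot: [-3.139, 0.522, 1.74]
force: [1.4, -3.5, 2.2]
grip_width: 0.0234
finger_force: 88.9
```

```bash
python3 -c "
from h import *
P,T=tool();o=bot.observe();print('tool force',T.inv().apply(o['force']),o['moment'])
U=np.array([.5635,-.032,.118]);print('tip in mould axes',slope(99.5).inv().apply(P+T.apply([.177,0,-.0165])-U))"
```

```text
tool force [-4.27033676  0.81412348 -0.10514604] [-0.37734698 -0.49346393 -0.08528267]
tip in mould axes [ 0.09100676 -0.00392248 -0.00373646]
```

Axial force is 4.3 N, so the wax is moving. Finishing the push.

Emit:
nudge_tcp --deltas '[[[0.01, 6, 0, 0, 0, 0, 0], [0.01, 12, 0, 0, 0, 0, 0], [0.01, 18, 0, 0, 0, 0, 0], [0.01, 23, 0, 0, 0, 0, 0], [0.01, 23, 0, 0, 0, 0, 0]]]'

```text
clock: 14.52
position: [0.5701, -0.0927, 0.1381]
tool_rot: [-3.139, 0.521, 1.741]
force: [1.4, 0.8, -1.3]
grip_width: 0.0233
finger_force: 88.9
```

```bash
python3 -c "
from h import *
P,T=tool();o=bot.observe();print('tool force',T.inv().apply(o['force']))
m=[np.mean([bot.grab_frame(n) for _ in range(4)],0) for n in('top','side')]
f=lambda i:cv2.resize(i,(400,350),interpolation=2)
cv2.imwrite('pics/e.png',np.uint8(np.hstack([f(m[0][180:250,260:340]),f(m[1][180:250,260:340])])))"
```

```text
tool force [1.10530467 1.50984343 0.88414768]
```

View pics/e.png

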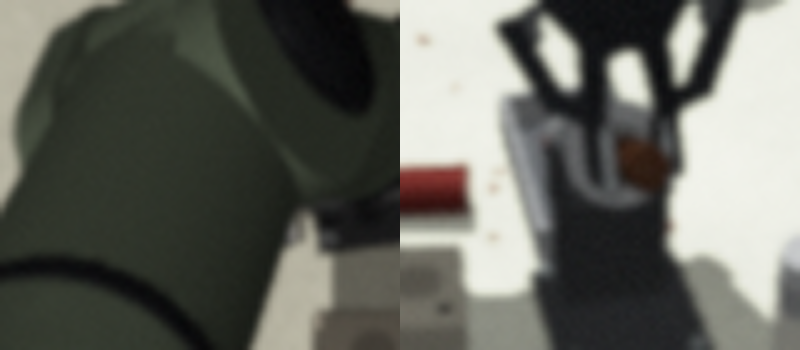

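The arm hides the tray, but the push force has dropped to zero, which suggests the wax is out. Withdrawing straight back.

Emit:
nudge_tcp --deltas '[[[0.01, -30, 0, 0, 0, 0, 0], [0.01, -70, 0, 0, 0, 0, 0], [0.01, -120, 0, 0, 0, 0, 0], [0.01, -170, 0, 0, 0, 0, 0], [0.01, -190, 0, 0, 0, 0, 0]]]'

```text
clock: 15.55
position: [0.5973, -0.259, 0.2349]
tool_rot: [-3.14, 0.523, 1.736]
force: [-1.1, -0.4, -1.5]
grip_width: 0.0234
finger_force: 88.7
```

```bash
python3 -c "
from h import *
to([.60,-.27,.30],down(99.5))"
```

```text
shift [-0.0423  0.0008 -0.0508] rot [-0.0016  0.5228 -0.001 ]
```

Emit:
nudge_tcp --deltas '[[[0.01, -20, 0, -20, 0, 0.17, 0], [0.01, -42, 0, -50, 0, 0.34, 0], [0.01, -42, 0, -51, 0, 0.523, 0]]]'

```text
clock: 15.92
position: [0.6007, -0.2671, 0.3025]
tool_rot: [3.137, 0.002, 1.74]
force: [0.1, 0.5, -2.5]
grip_width: 0.0235
finger_force: 88.7
```

Emit:
nudge_tcp --deltas '[[[0.01, 0, 0, 0, 0, 0, 0.18], [0.01, 0, 0, 0, 0, 0, 0.36], [0.01, 0, 0, 0, 0, 0, 0.54], [0.01, 0, 0, 0, 0, 0, 0.72], [0.01, 0, 0, 0, 0, 0, 0.9]]]'

```text
clock: 16.55
position: [0.5994, -0.2667, 0.2981]
tool_rot: [3.139, 0.006, 0.832]
force: [-0.0, 0.2, -0.5]
grip_width: 0.0239
finger_force: 88.7
```

```bash
python3 -c "
from h import *
to([.5018,-.249,.16],down(-13.7))
m=[np.mean([bot.grab_frame(n) for _ in range(4)],0) for n in('top','side')]
f=lambda i:cv2.resize(i,(400,350),interpolation=2)
cv2.imwrite('pics/f.png',np.uint8(np.hstack([f(m[0][180:250,260:340]),f(m[1][160:265,230:350])])))"
```

```text
shift [-0.0518 -0.0844  0.1382] rot [0.0052 0.004  1.0715]
```

View pics/f.png

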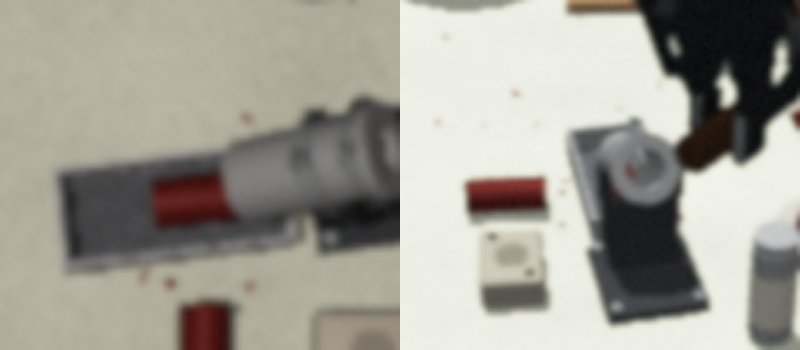

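The stick's front end shows inside the tray, at about pixel (290.6,220) in the top view. I'll check that it lies flat while moving on to the rest.

```bash
python3 -c "
from h import *
s=np.array([-.165,.986]);O=np.array([.549,.053])
for z in(.004,.02,.037): print(z,(onz('top',290.6,220,z)[:2]-O)@s, (onz('top',306,217,z)[:2]-O)@s)
"
```

```text
0.004 0.06306862790336529 0.012134863638552883
0.02 0.06251270421859034 0.012222500978088193
0.037 0.06192203530351694 0.012315615651344465
```

Emit:
nudge_tcp --deltas '[[[0.01, -15, -20, 20, 0, 0, 0.18], [0.01, -30, -40, 40, 0, 0, 0.36], [0.01, -40, -60, 60, 0, 0, 0.54], [0.01, -52, -84, 80, 0, 0, 0.72], [0.01, -52, -84.4, 90, 0, 0, 0.9]]]'

```text
clock: 17.58
position: [0.5005, -0.249, 0.2078]
tool_rot: [3.137, 0.002, -0.067]
force: [0.5, -0.5, -2.4]
grip_width: 0.0239
finger_force: 88.7
```

Emit:
nudge_tcp --deltas '[[[0.01, 0, 0, 0, 0.005, 0.004, 0.17], [0.01, 0, 0, 0, 0.005, 0.004, 0.17]]]'

```text
clock: 17.82
position: [0.5022, -0.2494, 0.2083]
tool_rot: [3.14, -0.003, -0.23]
force: [0.7, 0.0, -1.2]
grip_width: 0.0231
finger_force: 88.7
```

```bash
python3 -c "
from h import *
to([.5018,-.249,.038],down(-13.7))
to([.5018,-.249,.09],down(-13.7))"
```

```text
shift [-0.001  -0.0005  0.1703] rot [ 0.0011 -0.0034  0.0095]
shift [-0.0008 -0.0004  0.1183] rot [ 0.0011 -0.0034  0.0095]
```

Its front end is 62.5 mm ahead of the mouth, so its middle is at 25 mm: flat, as expected. Lowering the rod.

Emit:
nudge_tcp --deltas '[[[0.01, -1, -0.5, 60, 0, -0.003, 0.0095], [0.01, -1, -0.5, 110, 0, -0.003, 0.0095], [0.01, -1, -0.5, 145, 0, -0.003, 0.0095], [0.01, -1, -0.5, 165, 0, -0.003, 0.0095], [0.01, -1, -0.5, 170, 0, -0.003, 0.0095]]]'

```text
clock: 18.45
position: [0.5019, -0.249, 0.038]
tool_rot: [3.141, -0.0, -0.239]
force: [-1.0, 0.2, -0.5]
grip_width: 0.0238
finger_force: 88.8
```

Emit:
nudge_tcp --deltas '[[[0.05, 0, 0, 0, 0, 0, 0], [0.05, 0, 0, 0, 0, 0, 0], [0.05, 0, 0, 0, 0, 0, 0]]]' --grip_force 20

```text
clock: 18.82
position: [0.5024, -0.2489, 0.0391]
tool_rot: [3.141, -0.002, -0.241]
force: [-0.8, 0.3, -0.2]
grip_width: 0.0504
finger_force: 0.0
```

Emit:
nudge_tcp --deltas '[[[0.05, 0, 0, -50, 0, 0, 0], [0.05, 0, 0, -110, 0, 0, 0], [0.05, 0, 0, -170, 0, 0, 0], [0.05, -50, 30, -220, 0, 0, 0], [0.05, -110, 50, -240, 0, 0, 0]]]'

```text
clock: 19.45
position: [0.3981, -0.2701, 0.2739]
tool_rot: [3.14, -0.003, -0.24]
force: [-0.0, -0.1, 0.8]
grip_width: 0.0499
finger_force: 0.0
```

Emit:
nudge_tcp --deltas '[[[0.05, -60, -30, 0, 0, 0, 0], [0.05, -100, -60, 0, 0, 0, 0], [0.05, -100, -100, 0, 0, 0, 0], [0.05, -100, -150, 0, 0, 0, 0]]]'

```text
clock: 19.95
position: [0.3374, -0.0983, 0.2725]
tool_rot: [-3.14, -0.003, -0.241]
force: [2.3, -0.6, -0.0]
grip_width: 0.05
finger_force: 0.0
```

```bash
python3 -c "
from h import *
m=[np.mean([bot.grab_frame(n) for _ in range(4)],0) for n in('top','side')]
f=lambda i:cv2.resize(i,(400,400),interpolation=2)
cv2.imwrite('pics/g.png',np.uint8(np.hstack([f(m[0][150:290,270:470][:, :200]),f(m[1][190:360,240:380])])))"
```

```text
(no output)
```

View pics/g.png

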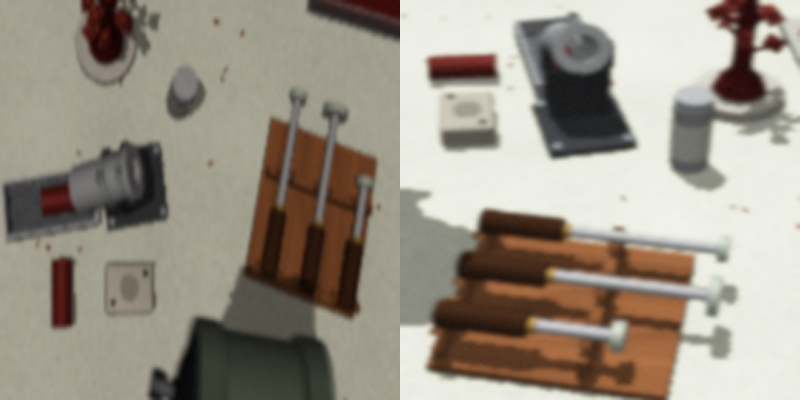

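The final picture shows the long rod back in its place, parallel to the other two, with its tip at about (298,97) in the top crop. The wax lies lengthwise in the tray at (57,200), and everything else stands where it was. Handing in.

```bash
python3 -c "
from workcell import bot
print(bot.job_done())"
```

```text
the job is handed in; nothing more can be done
None
```

I handed the job in at about 20 s on the robot clock: the last pictures show the wax stick lying flat in the tray under the lower mouth, the long slim rod back in its place on the rest, and everything else apparently unmoved; no verdict was returned.

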